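Re-zero the coffee grinder: wind to burr touch, back off two turns, lock

TASK

The burrs of this coffee grinder have just been cleaned and must be set again: wind the crank on its top clockwise until you feel the burrs touch, gently and without forcing them together, then back it off exactly two full turns from there. Then swing the locking lever on the grinder's side clockwise all the way to its stop to hold the setting, keep the crank where you set it, and leave the other things on the counter where they stand.

Things in the scene. Friction and masses are not known exactly. Their poses are not given: they have to be found in the camera images.
- grinder: Fixed compact coffee grinder of bare aluminium, its bean hopper taken off: foot 190 x 130 mm, head 180 x 120 mm with its flat top 225 mm above the counter. Origin: centre of its underside, on the vertical axis of the spindle. Its x axis points from the front (dosing keys, chute, fork with a steel cup below) to the back, y to its left seen from behind, z up.
- crank: Steel crank on top of the grinder, turning about the vertical spindle; it does not rise as it turns. Origin: on the spindle axis at the hub's underside, 262 mm above the counter; z up, x along the flat arm (16 mm wide, top face 273 mm above the counter, end 68 mm from the axis) towards the knob. Clockwise from above closes the burrs. It starts 0.3 to 1 turn short of touch, at any angle.
- spindle: The slender upright adjusting spindle that carries the crank (dark nut, 25 mm across, under the crank's hub). Origin on its axis, 250 mm above the counter, z up; its x axis lies along the crank's arm when no load is on the crank. It twists under load: the knob goes on 1 mm per 1.6 N. Turning takes about 2 N at the knob either way; at burr touch the spindle stops dead. It can be wound 4.7 turns open and stays where left.
- knob_mid (a point): Middle of the crank's upright black knob: a cylinder 25 mm in diameter and 45 mm tall (from 275 to 320 mm above the counter), spinning freely on its own pin, so a gripper can hold it round the whole circle without turning. This point is 302.5 mm above the counter, 60 mm from the spindle axis; nothing else on the grinder stands above 279 mm. More than about 15 N along the circle at the knob is forcing it.
- carrier_rim (a point): Centre of the top rim of the burr carrier, the knurled steel sleeve 58 mm across under the crank, inside the neck. It climbs 1.5 mm out of the neck for each anticlockwise turn of the crank and sinks with each clockwise turn; it cannot be gripped.
- lock_lever (a joint): Locking lever on the grinder's right side (its -y side), turning about a vertical pivot at x 0, y -58 mm in the grinder's frame. 0 rad: fully open, the lever leaning 0.6 rad back from the grinder's -y direction; grows as it swings clockwise seen from above, towards the grinder's front, to its stop at 1.2 rad. It takes about 2.5 N at its grip and stays where left; it starts at 0 to 0.3 rad.
- lever_grip (a point): Middle of the black end of the locking lever, a round bar 17 mm thick whose rounded end reaches 19 mm beyond this point; this point is 62 mm from the lever's pivot and 265.5 mm above the counter.
- hopper: Bystander: the removed smoked-plastic bean hopper, 134 mm across, 172 mm tall. Origin at the centre of its underside.
- dosing_cup: Bystander: steel cup, 54 mm across, 52 mm tall, on the grinder's tray under the chute. Origin at the centre of its underside.
- brush: Bystander: cleaning brush, 150 mm long, lying on the counter.
- screwdriver: Bystander: screwdriver, 170 mm long, lying on the counter.
- tamper: Bystander: steel tamper, 58 mm across, 82 mm tall. Origin at the centre of its underside.
- mug: Bystander: white mug, 80 mm across, 95 mm tall. Origin at the centre of its underside.
- paper_cups: Bystander: upright stack of paper cups, 80 mm across, 150 mm tall. Origin at the centre of its underside.

How it is judged:
By the outcome, as a careful person would: the job done as asked, in the order asked, and still so for the second after the job is handed in, with the robot touching nothing.
It also fails if it takes over 72 s, if anything falls off the work surface, if the arm or the gripper's body presses on something with over 40 N, if the wrist force passes 120 N, or if a joint passes its speed limit or range.

ROBOT

A 6-joint arm with a two-finger parallel gripper is mounted at the origin on the work surface. World frame = base frame: x ahead of the robot, y to its left, z up, the work surface at z = 0. Lengths are in mm, angles in rad, forces in N, time in s.
With the tool pointing down it reaches from about 350 to 950 mm from the base axis. Payload 17.4 kg.
Tool frame: the origin (TCP) lies midway between the tips of the shut fingers; the grasp point (between the pads) lies 19 mm behind it (tcp_to_grasp is the distance from the TCP to the grasp point, in mm); z points along the fingers, y is the line along which they close (so a half turn about z gives the same grasp; the last joint's range is limited). The gripper opens to 93 mm and grips with 3 to 60 N. Pads are 15 mm wide; open, the fingers measure 128 mm over their backs; the gripper's body (75 mm by 188 mm) begins 65 mm behind the grasp point.
Start: joints at [-1.272, 0.116, 1.442, -0, 1.584, -0.038], TCP at [223.057, -637.085, 191.746] pointing down, gripper open.
Joint ranges: [-2.83, 2.83], [-0.83, 2.19], [0.07, 2.5], [-1.14, 4.28], [0.01, 3], [-2.97, 2.97]. Speed limits (rad/s): [1.89, 1.89, 2.22, 3.14, 3.14, 3.14].

INTERFACE

Orientations are given as a rotation vector (axis times angle).
In Python, from rig import sense, capture, sign_off, tcp_to_grasp gives the robot as it stands.
- The arm moves only by the tool arm_command, never from a script. Its argument "series" is text: rows parted by semicolons, each of 7 numbers parted by spaces: the shift along the tool's x, y, z scaled (see below), then the turn, a rotation vector about the tool's x, y, z scaled (see below), then the closure, from -1 (fully open) to 1 (shut). A call has 1 to 10 rows; each row shifts and turns the commanded pose from where the row before left it, along the tool's axes as they then stand; what a row does not reach is not made up. The controller multiplies each number of a shift by 0.025 m and each number of a turn by 6 degrees. A row lasts 1/12 s, in which the tool goes at most 41.7 mm and 7.16 degrees, less where a joint would pass 70% of its speed; a pose out of reach is approached as far as the arm can. A call with a number of a shift or a turn outside -1 to 1 is refused whole. A call with a gripper value outside its range is refused whole. The fingers move at their own pace and stop on an object; the grip force is fixed at half the most. Time passes only in rows, so rows that do not move let the fingers close. It gives the time, the measured TCP pose, the force, the opening and the grip force at its end, in the units of the state.
- sense(): the state, without advancing time (a new reading comes with each control period).
- capture(name): name is "scene" or "side" or "wrist"; returns a dict with "pixels" (400x640x3 uint8, red, green, blue), "mtx" (3x3 intrinsics, pixels), "R" (3x3) and "t" (3): a world point X has camera coordinates R X + t. Camera axes: x right, y down, z forward; pixel columns grow to the right and rows downward; lengths in mm; the calibration is good to about 2 mm. A picture is of the moment at which its call begins. There is no depth.
- sign_off(): hands the job in; it is judged then, once.
The state is a dict: "clock": time; "joint_pos": joint angles; "joint_velocities": joint speeds; "joint_torque": joint torques, N m; "position": TCP position; "orientation": TCP orientation; "contact_force": force on the tool from outside, world axes, zero at the start; "moment": the same for the moment, N m; "finger_gap": finger opening in mm; "grasp_force": force on a finger pad.
Only numpy, scipy, OpenCV 4.12 (cv2) and the standard library are available. Lean on these libraries where they do the work, as an engineer would, in place of code of your own. Each camera call takes 0.05 s, during which the arm holds its last target. There are 200 camera calls.

## Working session

There is one attempt and no reset: what is moved stays moved. The work goes in short steps, Python scripts to look and compute and a tool call to move; the robot and the scene stay as the last step left them, time stands still between calls to the robot, and variables do not carry over. Pictures are saved under pics/ and viewed, at most 10 in all, crops included, and the job is handed in when it is done.

Besides the shell and the picture viewer there is one more tool, called after ">>>" by a JSON object that holds its "op" and its "data", one argument or row to a line. arm_command: Moves the arm, as the interface text tells. Its arguments: {"type":"object","properties":{"series":{"type":"string"}},"required":["series"]}

```bash
mkdir -p pics
python3 - <<'E'
from rig import *
import cv2,numpy as np
s=sense();print(s)
for n in("scene","side"):
    c=capture(n);cv2.imwrite(f"pics/{n}0.png",c["pixels"][:,:,::-1]);np.savez(f"{n}0.npz",**c)
    print(n,c["mtx"].tolist(),(-c["R"].T@c["t"]).round().tolist(),c["R"].round(3).tolist())
E
```

```text
{'clock': 0.0, 'joint_pos': array([-1.27181988e+00,  1.16454231e-01,  1.44230590e+00, -4.06230825e-05,
        1.58396496e+00, -3.78325402e-02]), 'joint_velocities': array([-4.08691262e-05,  4.73914193e-04, -1.36988274e-03, -2.77087947e-04,
        5.12021501e-04, -8.86814549e-04]), 'joint_torque': array([-3.70359325e-03, -7.21268034e+01, -6.22600150e+01,  7.77387572e-02,
        2.37951876e-02, -1.03104912e-04]), 'position': array([ 222.95845442, -636.85626158,  191.00137058]), 'orientation': array([-3.09604836e+00, -5.26373067e-01,  2.94763415e-04]), 'contact_force': array([ 1.11001641, -0.4926493 , -0.14346629]), 'moment': array([ 0.02554227, -0.04128289,  0.00389482]), 'grasp_force': 0.0, 'finger_gap': 93.22439947087607}
scene [[488.9020288769668, 0.0, 319.14821420282004], [0.0, 488.9020288769668, 200.45690483973766], [0.0, 0.0, 1.0]] [394.0, -652.0, 1122.0] [[0.964, -0.267, 0.008], [-0.208, -0.771, -0.602], [0.167, 0.579, -0.798]]
side [[469.0533094768318, 0.0, 318.6280344260474], [0.0, 469.0533094768318, 195.36600849921032], [0.0, 0.0, 1.0]] [101.0, 457.0, 1149.0] [[-0.642, -0.766, -0.011], [-0.64, 0.545, -0.541], [0.421, -0.341, -0.841]]
```

View pics/scene0.png

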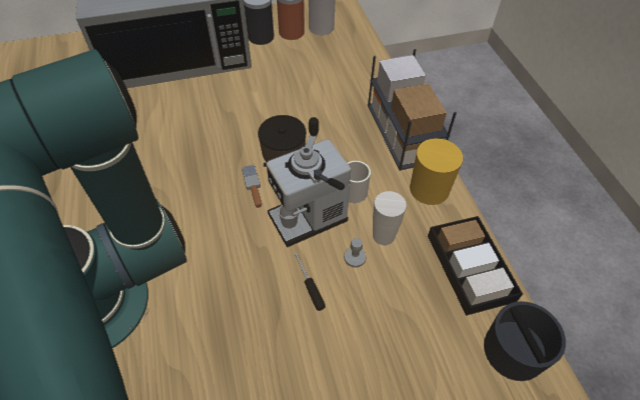

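View pics/side0.png

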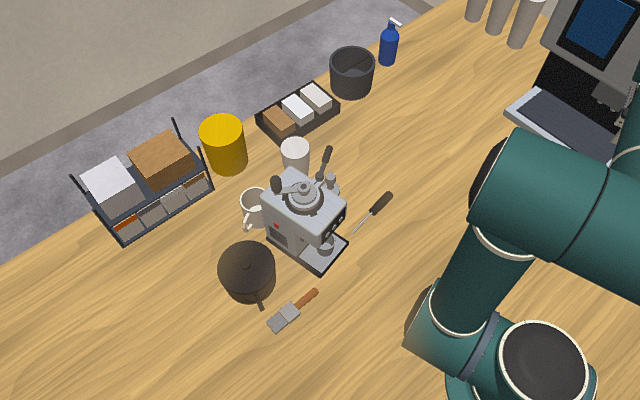

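The grinder is at about (308,190) in scene and (300,215) in side. The knob is at about (314,127) and (277,185), and the lever end at about (330,182) and (327,155). I'll zoom in for exact pixels.

Run:
```python
import cv2,numpy as np
a=np.load("scene0.npz")["pixels"][105:225,250:390,::-1];b=np.load("side0.npz")["pixels"][135:255,240:380,::-1]
f=lambda i:cv2.resize(i,(700,600),interpolation=cv2.INTER_CUBIC)[:, :]
cv2.imwrite("pics/z.png",cv2.resize(np.hstack([f(a),f(b)]),(800,343)))
cv2.imwrite("pics/za.png",f(a));cv2.imwrite("pics/zb.png",f(b))
```

```text
(no output)
```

View pics/za.png

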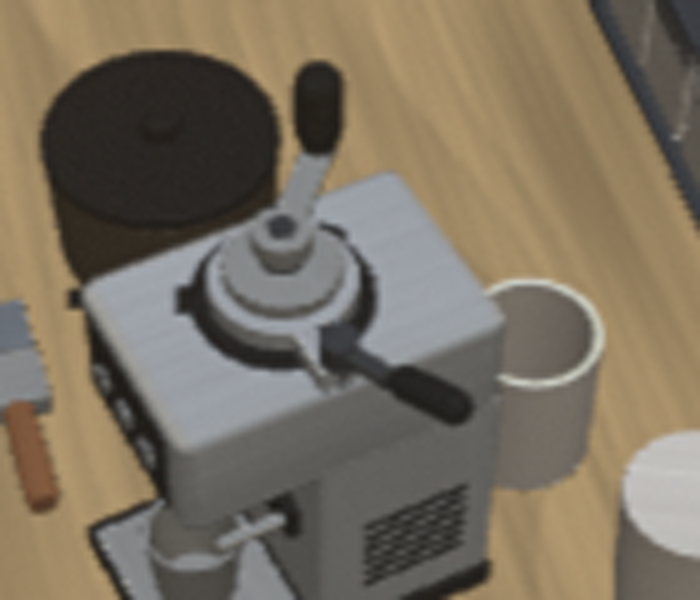

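View pics/zb.png

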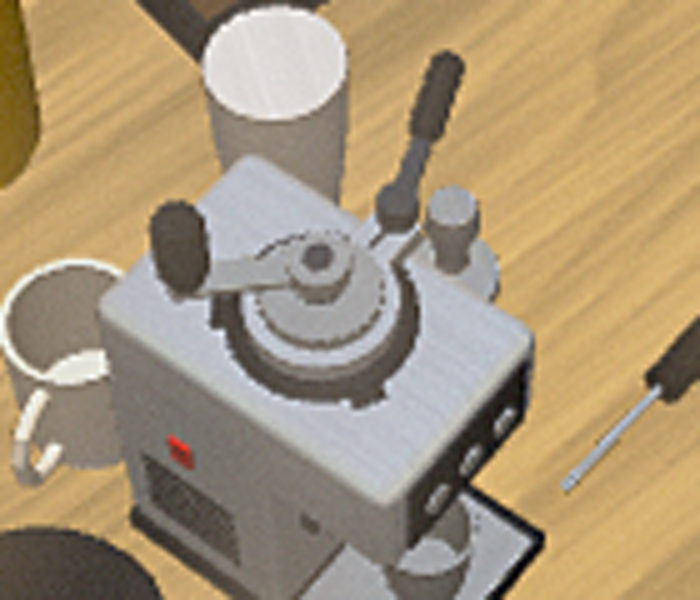

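Crop za (scene) shows the knob centre at (319,107), hub dot at (282,227), lever black end middle at (431,394) and pivot at (335,345). Crop zb (side) shows the knob at (180,248), hub at (318,255), lever end at (438,97) and pivot at (398,205). The head's top corners are visible in both.

```bash
cat > h.py <<'E'
import numpy as np,cv2
def P(c): return c["mtx"]@np.c_[c["R"],c["t"]]
def ray(c,uv,z):
    d=c["R"].T@np.linalg.solve(c["mtx"],[*uv,1]);o=-c["R"].T@c["t"]
    return o+d*(z-o[2])/d[2]
E
python3 - <<'E'
from h import *
a=np.load("scene0.npz");b=np.load("side0.npz")
U=lambda p,o:(np.array(p)+.5)/5-.5+o
oa=np.array([250,105]);ob=np.array([240,135])
for n,p,q,z in [("knob",(319,107),(180,248),300),("hub",(282,227),(318,255),279),("grip",(431,394),(438,97),265.5),("piv",(335,340),(398,200),265),
 ("BL",(385,172),(102,305),225),("BR",(505,322),(248,155),225),("FR",(182,455),(532,340),225),("FL",(85,288),(392,505),225)]:
    u,v=U(p,oa),U(q,ob)
    X=cv2.triangulatePoints(P(a),P(b),u,v)[:,0];X=X[:3]/X[3]
    print(n,X.round(1),ray(a,u,z).round(1),ray(b,v,z).round(1))
E
```

```text
knob [612.2 165.3 296.2] [611.9 162.  300. ] [608.9 166.6 300. ]
hub [580.5 113.3 275.7] [580.  110.4 279. ] [578.4 114.6 279. ]
grip [622.    7.6 262.8] [622.2   6.1 265.5] [619.3   9.  265.5]
piv [591.5  57.1 254.7] [588.9  48.5 265. ] [586.   61.7 265. ]
BL [653.9 186.9 220.5] [652.1 182.4 225. ] [651.8 188.3 225. ]
BR [683.   78.3 215.2] [680.4  70.8 225. ] [676.1  82.3 225. ]
FR [512.7  42.  212.3] [511.2  32.4 225. ] [506.8  47.6 225. ]
FL [487.8 150.3 217.9] [488.9 145.  225. ] [482.7 152.4 225. ]
```

Averaging the two views: spindle (579,112.5), knob (610.4,164.3), grinder yaw about 12.3°, lever pivot (591.6,55.8), lever at about 0.27 rad. Now I'll raise the arm and square the tool's yaw to the world.

>>> {"op": "arm_command", "data": {
  "series": "0 0 -1 0 0 0.4 -1;0 0 -1 0 0 0.4 -1;0 0 -1 0 0 0.4 -1;0 0 -1 0 0 0.4 -1;0 0 -1 0 0 0.4 -1;0 0 -1 0 0 0.4 -1;0 0 -1 0 0 0.4 -1;0 0 -1 0 0 0.42 -1;0 0 -1 0 0 0 -1;0 0 0 0 0 0 -1"
}}

```text
clock: 0.93
position: [223.1, -637.2, 421.8]
orientation: [3.136, -0.001, 0.003]
contact_force: [-0.7, 0.2, -0.2]
finger_gap: 93.0
grasp_force: 0.0
```

>>> {"op": "arm_command", "data": {
  "series": "0.48 -1 0 0 0 0 -1;0.48 -1 0 0 0 0 -1;0.48 -1 0 0 0 0 -1;0.48 -1 0 0 0 0 -1;0.48 -1 0 0 0 0 -1;0.48 -1 0 0 0 0 -1;0.48 -1 0 0 0 0 -1;0.48 -1 0 0 0 0 -1;0.48 -1 0 0 0 0 -1;0.48 -1 0 0 0 0 -1"
}}

```text
clock: 1.77
position: [343.5, -385.8, 416.2]
orientation: [-3.141, 0.001, 0.001]
contact_force: [0.5, -0.4, -0.5]
finger_gap: 93.2
grasp_force: 0.0
```

>>> {"op": "arm_command", "data": {
  "series": "0.48 -1 0 0 0 0 -1;0.48 -1 0 0 0 0 -1;0.48 -1 0 0 0 0 -1;0.48 -1 0 0 0 0 -1;0.48 -1 0 0 0 0 -1;0.48 -1 0 0 0 0 -1;0.48 -1 0 0 0 0 -1;0.48 -1 0 0 0 0 -1;0.48 -1 0 0 0 0 -1;0.48 -1 0 0 0 0 -1"
}}

```text
clock: 2.6
position: [463.6, -135.8, 416.3]
orientation: [-3.141, 0.0, 0.0]
contact_force: [0.5, -1.4, 0.1]
finger_gap: 93.2
grasp_force: 0.0
```

>>> {"op": "arm_command", "data": {
  "series": "0.48 -1 0 0 0 0 -1;0.48 -1 0 0 0 0 -1;0.48 -1 0 0 0 0 -1;0.48 -1 0 0 0 0 -1;0.48 -1 0 0 0 0 -1;0.48 -1 0 0 0 0 -1;0.48 -1 0 0 0 0 -1;0.48 -1 0 0 0 0 -1;0 0 0 0 0 0 -1;0 0 0 0 0 0 -1"
}}

```text
clock: 3.43
position: [559.6, 63.8, 415.6]
orientation: [3.141, 0.003, -0.003]
contact_force: [-1.1, 0.6, -0.4]
finger_gap: 92.7
grasp_force: 0.0
```

Run:
```python
from rig import *
import cv2,numpy as np
s=sense();print(s["clock"],s["position"],s["orientation"],s["joint_pos"],s["contact_force"],tcp_to_grasp)
c=capture("wrist");cv2.imwrite("pics/w1.png",c["pixels"][:,:,::-1]);np.savez("w1.npz",**c)
print((-c["R"].T@c["t"]),c["R"].round(3),c["mtx"])
```

```text
3.4333 [559.59947591  63.78697339 415.62250136] [ 3.14141693e+00  2.65628406e-03 -2.74535961e-03] [ 6.82387273e-02 -9.63350031e-02  1.29500519e+00 -5.94065776e-05
  1.94467803e+00  1.63732227e+00] [-1.12469933  0.61854502 -0.40667913] 18.8
[637.97328382  65.30748138 608.68129823] [[ 0.002 -1.    -0.   ]
 [-0.959 -0.002  0.283]
 [-0.284 -0.    -0.959]] [[278.45956708   0.         315.18765612]
 [  0.         278.45956708 194.66706446]
 [  0.           0.           1.        ]]
```

View pics/w1.png

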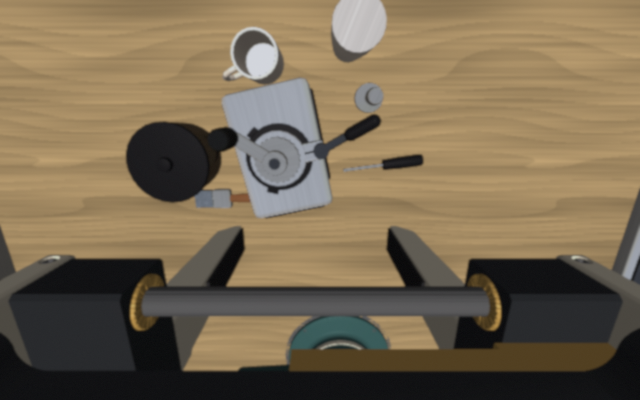

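The wrist picture shows the hub at (273,162), the lever pivot at (321,150), the lever's black end at (346–380, 135–121) with its middle at about (364,127), and the knob top at about (231,137). The head corners are at (223,97), (306,80), (330,205) and (257,216).

Run:
```python
from h import *
c=np.load("w1.npz");im=c["pixels"]
g=cv2.cvtColor(im,cv2.COLOR_RGB2GRAY)
for n,uv,z in [("hub",(273.5,162.5),279),("piv",(321,150),265.5),("grip",(364,127),265.5),("gripend",(380,121),265.5),("knob",(231,137),320),("knobbase",(225,141),320),
 ("BL",(222,96),225),("BR",(306,79),225),("FR",(331,205),225),("FL",(257,218),225)]:
    print(n,ray(c,uv,z).round(1))
m=(g<45)[115:160,205:345-100];print(m.astype(int).sum(0),m.sum(1))
cv2.imwrite("pics/w1z.png",cv2.resize(im[70:225,190:390,::-1],(800,620)[:1]+(600,),interpolation=cv2.INTER_CUBIC))
```

```text
hub [580.5 115.1 279. ]
piv [593.7  58.2 265.5]
grip [621.2   6.9 265.5]
gripend [628.2 -11.8 265.5]
knob [613.7 151.1 320. ]
knobbase [609.7 157.6 320. ]
BL [658.2 186.7 225. ]
BR [678.9  77.3 225. ]
FR [508.9  42.3 225. ]
FL [488.5 150.9 225. ]
[28 27 27 26 26 27 27 28 29 29 30 30 30 31 31 22 22 22 22 22 22 21 21 19
 19 19 17 17 15 13 11  7  0  0  0  0  0  0  0  0] [ 0  0  0  0  0  0  0  0  0  0  0  0  0  5 13 18 21 24 29 31 32 32 32 32
 32 32 32 31 31 30 29 28 26 23 21 18 15 15 15 15 15 15 15 15 15]
```

View pics/w1z.png

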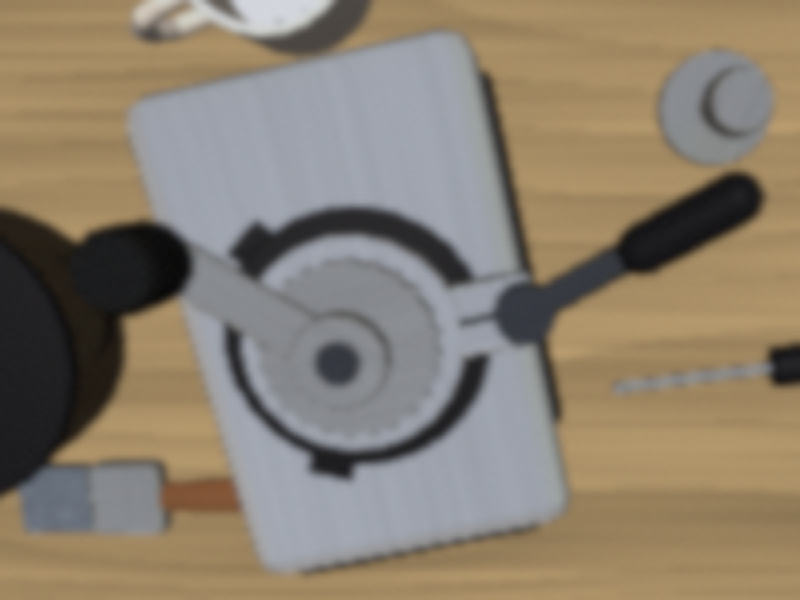

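>>> {"op": "arm_command", "data": {
  "series": "0.51 -1 0 0 0 0 -1;0.51 -1 0 0 0 0 -1;0.51 -1 0 0 0 0 -1;0.51 -1 0 0 0 0 -1;0 -0.04 1 0 0 0 -1;0 0 1 0 0 0 -1;0 0 1 0 0 0 -1;0 0 1 0 0 0 -1;0 0 1 0 0 0 -1;0 0 0 0 0 0 -1"
}}

```text
clock: 4.32
position: [609.1, 162.3, 286.7]
orientation: [3.14, -0.002, -0.009]
contact_force: [-0.9, -0.1, -0.2]
finger_gap: 93.2
grasp_force: 0.0
```

Run:
```python
from rig import *
import cv2,numpy as np
s=sense();print(s["clock"],s["position"],s["contact_force"])
I=[]
for n,o in (("scene",(262,100)),("side",(240,130))):
    c=capture(n);I.append(cv2.resize(c["pixels"][o[1]:o[1]+100,o[0]:o[0]+100,::-1],(400,400),interpolation=cv2.INTER_CUBIC))
cv2.imwrite("pics/g1.png",np.hstack(I))
```

```text
4.3167 [609.12701026 162.34241942 286.68342507] [-0.9427194  -0.14822817 -0.22762499]
```

View pics/g1.png

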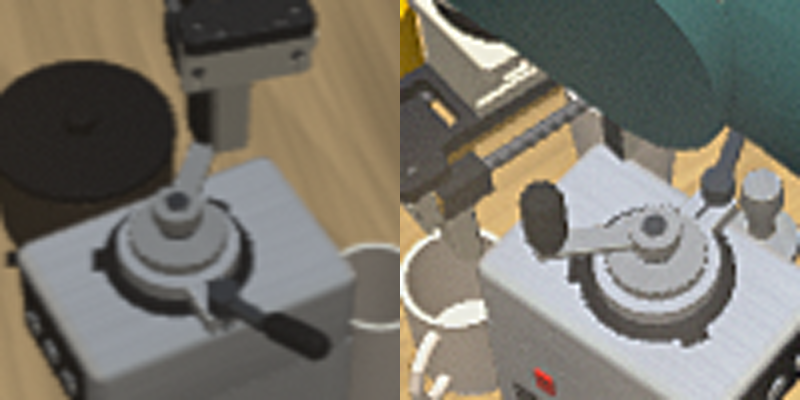

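The fingers straddle the knob, which sits at about (545,218) in the right half, and nothing is touching. I'll close the gripper.

>>> {"op": "arm_command", "data": {
  "series": "0 0 0 0 0 0 1;0 0 0 0 0 0 1;0 0 0 0 0 0 1;0 0 0 0 0 0 1;0 0 0 0 0 0 1;0 0 0 0 0 0 1;0 0 0 0 0 0 1;0 0 0 0 0 0 1;0 0 0 0 0 0 1;0 0 0 0 0 0 1"
}}

```text
clock: 5.25
position: [610.4, 163.8, 291.7]
orientation: [3.142, -0.001, -0.0]
contact_force: [0.4, -0.8, 0.3]
finger_gap: 31.1
grasp_force: 0.0
```

```bash
cat > st.py <<'E'
from rig import *
import numpy as np,sys
C=np.array([579.6,113.4])
s=sense();p=s["position"][:2]-C;f=s["contact_force"]
r=np.hypot(*p);a=np.degrees(np.arctan2(p[1],p[0]));u=p/r;t=np.array([u[1],-u[0]]) # t clockwise
print(s["clock"],s["position"].round(2),"ang%.2f r%.2f"%(a,r),"f",f.round(2),"fr%.2f ft%.2f"%(f[:2]@u,f[:2]@t),s["finger_gap"],s["grasp_force"])
E
python3 st.py
```

```text
5.25 [610.38 163.81 291.72] ang58.59 r59.06 f [ 0.42 -0.83  0.28] fr-0.49 ft0.79 31.083015934576633 0.0
```

>>> {"op": "arm_command", "data": {
  "series": "0 0 0.2 0 0 0 1;0 0 0 0 0 0 1;0 0 0 0 0 0 1;0 0 0 0 0 0 1;0 0 0 0 0 0 1"
}}

```text
clock: 5.67
position: [610.6, 164.0, 287.5]
orientation: [-3.141, 0.0, -0.002]
contact_force: [0.6, 2.1, 6.7]
finger_gap: 23.3
grasp_force: 30.0
```

```bash
python3 st.py;python3 st.py
```

```text
5.6667 [610.57 164.04 287.46] ang58.55 r59.36 f [0.55 2.11 6.73] fr2.09 ft-0.63 23.34209488381328 29.99678671360016
5.6667 [610.57 164.04 287.46] ang58.55 r59.36 f [0.55 2.11 6.73] fr2.09 ft-0.63 23.34209488381328 29.99678671360016
```

```bash
cat > plan.py <<'E'
# usage: plan.py cmdx cmdy cx cy stepdeg n  (+ = anticlockwise), prints rows and final commanded xy
import sys,numpy as np
x,y,cx,cy,st,n=map(float,sys.argv[1:7])
a0=np.arctan2(y-cy,x-cx);p=np.array([x,y]);R=[]
for i in range(1,int(n)+1):
    a=a0+np.radians(st)*i;q=np.array([cx+60*np.cos(a),cy+60*np.sin(a)])
    v=np.round((q-p)/25*[1,-1],2);p=p+v*25*[1,-1];R.append("%g %g 0 0 0 0 1"%tuple(v))
print(";".join(R));print("end",p.round(2),np.degrees(a)%360)
E
python3 plan.py 610.5 164 579.6 113.4 -10 5; python3 plan.py 610.5 164 579.6 113.4 -10 10|tail -1
```

```text
0.35 0.22 0 0 0 0 1;0.29 0.31 0 0 0 0 1;0.23 0.35 0 0 0 0 1;0.17 0.38 0 0 0 0 1;0.1 0.41 0 0 0 0 1
end [639.   122.25] 8.588758772323757
end [624.5   73.75] 318.5887587723238
```

>>> {"op": "arm_command", "data": {
  "series": "0.35 0.22 0 0 0 0 1;0.29 0.31 0 0 0 0 1;0.23 0.35 0 0 0 0 1;0.17 0.38 0 0 0 0 1;0.1 0.41 0 0 0 0 1;0 0 0 0 0 0 1"
}}

```text
clock: 6.17
position: [639.4, 120.0, 286.5]
orientation: [3.141, -0.003, -0.001]
contact_force: [-3.7, 1.4, 5.6]
finger_gap: 23.4
grasp_force: 30.0
```

```bash
python3 st.py; python3 plan.py 639 122.25 579.6 113.4 -10 5
```

```text
6.1667 [639.35 120.04 286.47] ang6.34 r60.12 f [-3.69  1.36  5.59] fr-3.52 ft-1.76 23.387397819482064 29.991132616996765
0.02 0.42 0 0 0 0 1;-0.04 0.41 0 0 0 0 1;-0.12 0.4 0 0 0 0 1;-0.19 0.38 0 0 0 0 1;-0.25 0.34 0 0 0 0 1
end [624.5  73.5] 318.47415623771707
```

>>> {"op": "arm_command", "data": {
  "series": "0.02 0.42 0 0 0 0 1;-0.04 0.41 0 0 0 0 1;-0.12 0.4 0 0 0 0 1;-0.19 0.38 0 0 0 0 1;-0.25 0.34 0 0 0 0 1;0 0 0 0 0 0 1"
}}

```text
clock: 6.67
position: [623.5, 72.0, 286.8]
orientation: [-3.141, 0.002, 0.001]
contact_force: [-3.1, 4.3, 2.5]
finger_gap: 23.5
grasp_force: 30.0
```

```bash
python3 st.py; python3 plan.py 624.5 73.5 579.6 113.4 -3 10
```

```text
6.6667 [623.54  71.98 286.8 ] ang-43.31 r60.39 f [-3.14  4.32  2.53] fr-5.25 ft-0.99 23.517273411022565 30.01268059015274
-0.09 0.09 0 0 0 0 1;-0.09 0.09 0 0 0 0 1;-0.09 0.08 0 0 0 0 1;-0.1 0.08 0 0 0 0 1;-0.11 0.07 0 0 0 0 1;-0.1 0.06 0 0 0 0 1;-0.11 0.07 0 0 0 0 1;-0.12 0.05 0 0 0 0 1;-0.11 0.05 0 0 0 0 1;-0.12 0.04 0 0 0 0 1
end [598.5  56.5] 288.37438210393134
```

Run:
```python
import numpy as np
C=np.array([579,114.5]);p=np.array([624.5,73.5]);a0=np.arctan2(p[1]-C[1],p[0]-C[0])
for k in range(1,44):
    o=[]
    for h in (1,2):
        a=a0-np.radians(6*(k-1)+3*h);q=C+60*np.array([np.cos(a),np.sin(a)])
        v=np.round((q-p)/25*[1,-1],2);p=p+v*25*[1,-1];o.append("%g %g"%tuple(v))
    print(k,"|".join(o),p.round(1),"%.0f"%np.degrees(a),"t(%.2f,%.2f)"%(np.sin(a),-np.cos(a)))
```

```text
1 -0.12 0.06|-0.09 0.08 [619.2  70. ] -48 t(-0.74,-0.67)
2 -0.1 0.09|-0.1 0.07 [614.2  66. ] -54 t(-0.81,-0.59)
3 -0.1 0.07|-0.11 0.07 [609.   62.5] -60 t(-0.87,-0.50)
4 -0.11 0.06|-0.11 0.05 [603.5  59.8] -66 t(-0.91,-0.41)
5 -0.12 0.05|-0.12 0.04 [597.5  57.5] -72 t(-0.95,-0.31)
6 -0.12 0.04|-0.12 0.03 [591.5  55.8] -78 t(-0.98,-0.21)
7 -0.13 0.02|-0.12 0.02 [585.2  54.8] -84 t(-0.99,-0.10)
8 -0.13 0.01|-0.12 -0 [579.   54.5] -90 t(-1.00,0.00)
9 -0.13 -0|-0.12 -0.01 [572.8  54.8] -96 t(-0.99,0.10)
10 -0.13 -0.02|-0.12 -0.02 [566.5  55.8] -102 t(-0.98,0.21)
11 -0.12 -0.03|-0.12 -0.04 [560.5  57.5] -108 t(-0.95,0.31)
12 -0.12 -0.04|-0.12 -0.05 [554.5  59.8] -114 t(-0.91,0.41)
13 -0.11 -0.05|-0.11 -0.06 [549.   62.5] -120 t(-0.87,0.50)
14 -0.11 -0.07|-0.1 -0.07 [543.8  66. ] -126 t(-0.81,0.59)
15 -0.1 -0.08|-0.1 -0.08 [538.8  70. ] -132 t(-0.74,0.67)
16 -0.09 -0.08|-0.08 -0.09 [534.5  74.2] -138 t(-0.67,0.74)
17 -0.09 -0.1|-0.07 -0.1 [530.5  79.2] -144 t(-0.59,0.81)
18 -0.07 -0.1|-0.07 -0.11 [527.   84.5] -150 t(-0.50,0.87)
19 -0.06 -0.11|-0.05 -0.11 [524.2  90. ] -156 t(-0.41,0.91)
2
[... 649 characters left out ...]
538.8 159. ] -228 t(0.74,0.67)
32 0.1 -0.09|0.1 -0.07 [543.8 163. ] -234 t(0.81,0.59)
33 0.1 -0.07|0.11 -0.07 [549.  166.5] -240 t(0.87,0.50)
34 0.11 -0.06|0.11 -0.05 [554.5 169.2] -246 t(0.91,0.41)
35 0.12 -0.05|0.12 -0.04 [560.5 171.5] -252 t(0.95,0.31)
36 0.12 -0.04|0.12 -0.03 [566.5 173.2] -258 t(0.98,0.21)
37 0.13 -0.02|0.12 -0.02 [572.8 174.2] -264 t(0.99,0.10)
38 0.13 -0.01|0.12 0 [579.  174.5] -270 t(1.00,-0.00)
39 0.13 0|0.12 0.01 [585.2 174.2] -276 t(0.99,-0.10)
40 0.13 0.02|0.12 0.02 [591.5 173.2] -282 t(0.98,-0.21)
41 0.12 0.03|0.12 0.04 [597.5 171.5] -288 t(0.95,-0.31)
42 0.12 0.04|0.12 0.05 [603.5 169.2] -294 t(0.91,-0.41)
43 0.11 0.05|0.11 0.06 [609.  166.5] -300 t(0.87,-0.50)
```

>>> {"op": "arm_command", "data": {
  "series": "-0.12 0.06 0 0 0 0 1;-0.09 0.08 0 0 0 0 1;0 0 0 0 0 0 1"
}}

```text
clock: 6.92
position: [619.3, 68.8, 287.2]
orientation: [3.141, -0.002, 0.003]
contact_force: [2.0, 0.3, 5.1]
finger_gap: 23.5
grasp_force: 30.0
```

>>> {"op": "arm_command", "data": {
  "series": "-0.1 0.09 0 0 0 0 1;-0.1 0.07 0 0 0 0 1;0 0 0 0 0 0 1"
}}

```text
clock: 7.17
position: [614.4, 64.9, 287.2]
orientation: [3.141, -0.002, 0.003]
contact_force: [3.0, -1.4, 6.2]
finger_gap: 23.4
grasp_force: 30.0
```

>>> {"op": "arm_command", "data": {
  "series": "-0.1 0.07 0 0 0 0 1;-0.11 0.07 0 0 0 0 1;0 0 0 0 0 0 1"
}}

```text
clock: 7.42
position: [609.1, 61.4, 287.2]
orientation: [3.141, -0.002, 0.003]
contact_force: [2.9, -1.7, 5.6]
finger_gap: 23.4
grasp_force: 30.0
```

>>> {"op": "arm_command", "data": {
  "series": "-0.11 0.06 0 0 0 0 1;-0.11 0.05 0 0 0 0 1;0 0 0 0 0 0 1"
}}

```text
clock: 7.67
position: [603.7, 58.6, 287.3]
orientation: [3.141, -0.002, 0.003]
contact_force: [2.3, -3.0, 6.2]
finger_gap: 23.4
grasp_force: 30.0
```

>>> {"op": "arm_command", "data": {
  "series": "-0.12 0.05 0 0 0 0 1;-0.12 0.04 0 0 0 0 1;0 0 0 0 0 0 1"
}}

```text
clock: 7.92
position: [597.7, 56.2, 287.3]
orientation: [3.14, -0.002, 0.003]
contact_force: [2.5, -3.8, 6.3]
finger_gap: 23.3
grasp_force: 30.0
```

>>> {"op": "arm_command", "data": {
  "series": "-0.12 0.04 0 0 0 0 1;-0.12 0.03 0 0 0 0 1;0 0 0 0 0 0 1"
}}

```text
clock: 8.17
position: [591.6, 54.5, 287.3]
orientation: [3.14, -0.002, 0.003]
contact_force: [2.4, -3.0, 5.6]
finger_gap: 23.2
grasp_force: 30.0
```

>>> {"op": "arm_command", "data": {
  "series": "-0.13 0.02 0 0 0 0 1;-0.12 0.02 0 0 0 0 1;0 0 0 0 0 0 1"
}}

```text
clock: 8.42
position: [585.4, 53.4, 287.3]
orientation: [3.14, -0.002, 0.003]
contact_force: [1.6, -4.1, 6.1]
finger_gap: 23.1
grasp_force: 30.0
```

>>> {"op": "arm_command", "data": {
  "series": "-0.13 0.01 0 0 0 0 1;-0.12 0 0 0 0 0 1;0 0 0 0 0 0 1"
}}

```text
clock: 8.67
position: [579.1, 53.1, 287.4]
orientation: [3.14, -0.002, 0.003]
contact_force: [1.4, -5.2, 5.0]
finger_gap: 23.7
grasp_force: 30.0
```

>>> {"op": "arm_command", "data": {
  "series": "-0.13 0.02 0 0 0 0 1;-0.12 0.01 0 0 0 0 1;0 0 0 0 0 0 1"
}}

```text
clock: 8.92
position: [572.7, 52.8, 287.1]
orientation: [3.141, -0.002, 0.002]
contact_force: [1.4, -1.8, 5.2]
finger_gap: 23.3
grasp_force: 30.0
```

>>> {"op": "arm_command", "data": {
  "series": "-0.13 -0.02 0 0 0 0 1;-0.12 -0.02 0 0 0 0 1;0 0 0 0 0 0 1"
}}

```text
clock: 9.17
position: [566.4, 53.8, 287.1]
orientation: [3.141, -0.002, 0.002]
contact_force: [1.3, -3.3, 5.9]
finger_gap: 23.9
grasp_force: 30.0
```

>>> {"op": "arm_command", "data": {
  "series": "-0.12 -0.03 0 0 0 0 1;-0.12 -0.04 0 0 0 0 1;0 0 0 0 0 0 1"
}}

```text
clock: 9.42
position: [560.4, 55.5, 287.2]
orientation: [3.14, -0.002, 0.002]
contact_force: [-0.1, -4.8, 6.6]
finger_gap: 23.1
grasp_force: 30.0
```

>>> {"op": "arm_command", "data": {
  "series": "-0.12 -0.04 0 0 0 0 1;-0.12 -0.05 0 0 0 0 1;0 0 0 0 0 0 1"
}}

```text
clock: 9.67
position: [554.4, 57.7, 287.2]
orientation: [3.14, -0.002, 0.002]
contact_force: [0.3, -5.0, 7.6]
finger_gap: 23.4
grasp_force: 30.0
```

>>> {"op": "arm_command", "data": {
  "series": "-0.12 -0.04 0 0 0 0 1;-0.11 -0.05 0 0 0 0 1;0 0 0 0 0 0 1"
}}

```text
clock: 9.92
position: [548.7, 60.2, 287.1]
orientation: [3.141, -0.001, 0.002]
contact_force: [0.2, -1.8, 4.7]
finger_gap: 23.3
grasp_force: 30.0
```

>>> {"op": "arm_command", "data": {
  "series": "-0.11 -0.07 0 0 0 0 1;-0.1 -0.07 0 0 0 0 1;0 0 0 0 0 0 1"
}}

```text
clock: 10.17
position: [543.4, 63.7, 287.1]
orientation: [3.141, -0.002, 0.001]
contact_force: [-0.6, -4.0, 6.4]
finger_gap: 23.5
grasp_force: 30.0
```

>>> {"op": "arm_command", "data": {
  "series": "-0.1 -0.08 0 0 0 0 1;-0.1 -0.08 0 0 0 0 1;0 0 0 0 0 0 1"
}}

```text
clock: 10.42
position: [538.3, 67.6, 287.1]
orientation: [3.14, -0.002, 0.001]
contact_force: [-1.0, -3.1, 6.5]
finger_gap: 23.2
grasp_force: 30.0
```

>>> {"op": "arm_command", "data": {
  "series": "-0.09 -0.08 0 0 0 0 1;-0.08 -0.09 0 0 0 0 1;0 0 0 0 0 0 1"
}}

```text
clock: 10.67
position: [534.0, 71.9, 287.2]
orientation: [3.14, -0.002, 0.001]
contact_force: [-2.7, -3.4, 7.6]
finger_gap: 23.3
grasp_force: 30.0
```

>>> {"op": "arm_command", "data": {
  "series": "-0.1 -0.09 0 0 0 0 1;-0.08 -0.1 0 0 0 0 1;0 0 0 0 0 0 1"
}}

```text
clock: 10.92
position: [529.6, 76.8, 287.1]
orientation: [3.141, -0.001, 0.001]
contact_force: [-1.2, -2.9, 6.3]
finger_gap: 23.8
grasp_force: 30.0
```

>>> {"op": "arm_command", "data": {
  "series": "-0.07 -0.1 0 0 0 0 1;-0.07 -0.11 0 0 0 0 1;0 0 0 0 0 0 1"
}}

```text
clock: 11.17
position: [526.1, 82.1, 287.1]
orientation: [3.141, -0.001, 0.001]
contact_force: [-1.0, -3.2, 6.2]
finger_gap: 23.4
grasp_force: 30.0
```

>>> {"op": "arm_command", "data": {
  "series": "-0.06 -0.11 0 0 0 0 1;-0.05 -0.11 0 0 0 0 1;0 0 0 0 0 0 1"
}}

```text
clock: 11.42
position: [523.3, 87.6, 287.1]
orientation: [3.141, -0.001, 0.001]
contact_force: [-2.1, -3.3, 7.4]
finger_gap: 23.4
grasp_force: 30.0
```

>>> {"op": "arm_command", "data": {
  "series": "-0.05 -0.12 0 0 0 0 1;-0.04 -0.12 0 0 0 0 1;0 0 0 0 0 0 1"
}}

```text
clock: 11.67
position: [521.0, 93.6, 287.2]
orientation: [3.141, -0.001, 0.0]
contact_force: [-2.9, -3.7, 8.0]
finger_gap: 23.4
grasp_force: 30.0
```

>>> {"op": "arm_command", "data": {
  "series": "-0.05 -0.12 0 0 0 0 1;-0.04 -0.12 0 0 0 0 1;0 0 0 0 0 0 1"
}}

```text
clock: 11.92
position: [518.9, 99.8, 287.0]
orientation: [3.141, -0.001, 0.001]
contact_force: [-1.8, -2.5, 7.3]
finger_gap: 23.2
grasp_force: 30.0
```

>>> {"op": "arm_command", "data": {
  "series": "-0.02 -0.13 0 0 0 0 1;-0.02 -0.12 0 0 0 0 1;0 0 0 0 0 0 1"
}}

```text
clock: 12.17
position: [517.8, 106.0, 287.1]
orientation: [3.141, -0.001, 0.0]
contact_force: [-1.8, -1.9, 7.0]
finger_gap: 23.2
grasp_force: 30.0
```

>>> {"op": "arm_command", "data": {
  "series": "-0.01 -0.13 0 0 0 0 1;0 -0.12 0 0 0 0 1;0 0 0 0 0 0 1"
}}

```text
clock: 12.42
position: [517.6, 112.3, 287.1]
orientation: [3.141, -0.001, 0.0]
contact_force: [-3.4, -2.9, 8.5]
finger_gap: 23.2
grasp_force: 30.0
```

>>> {"op": "arm_command", "data": {
  "series": "0 -0.13 0 0 0 0 1;0.01 -0.12 0 0 0 0 1;0 0 0 0 0 0 1"
}}

```text
clock: 12.67
position: [517.8, 118.6, 287.1]
orientation: [3.141, -0.001, 0.0]
contact_force: [-4.4, -1.4, 7.8]
finger_gap: 23.5
grasp_force: 30.0
```

>>> {"op": "arm_command", "data": {
  "series": "0.01 -0.13 0 0 0 0 1;0 -0.12 0 0 0 0 1;0 0 0 0 0 0 1"
}}

```text
clock: 12.92
position: [518.3, 124.8, 286.9]
orientation: [3.141, -0.001, 0.001]
contact_force: [-0.7, -1.8, 6.3]
finger_gap: 23.7
grasp_force: 30.0
```

>>> {"op": "arm_command", "data": {
  "series": "0.03 -0.12 0 0 0 0 1;0.04 -0.12 0 0 0 0 1;0 0 0 0 0 0 1"
}}

```text
clock: 13.17
position: [520.1, 130.9, 287.1]
orientation: [3.141, -0.001, 0.0]
contact_force: [-3.3, -1.9, 7.8]
finger_gap: 23.9
grasp_force: 30.0
```

>>> {"op": "arm_command", "data": {
  "series": "0.04 -0.12 0 0 0 0 1;0.05 -0.12 0 0 0 0 1;0 0 0 0 0 0 1"
}}

```text
clock: 13.42
position: [522.3, 136.9, 287.1]
orientation: [3.141, -0.001, 0.0]
contact_force: [-3.2, -0.9, 9.0]
finger_gap: 23.2
grasp_force: 30.0
```

>>> {"op": "arm_command", "data": {
  "series": "0.05 -0.11 0 0 0 0 1;0.06 -0.11 0 0 0 0 1;0 0 0 0 0 0 1"
}}

```text
clock: 13.67
position: [525.1, 142.5, 287.1]
orientation: [3.141, -0.001, 0.0]
contact_force: [-3.3, -0.5, 8.8]
finger_gap: 23.0
grasp_force: 30.0
```

>>> {"op": "arm_command", "data": {
  "series": "0.07 -0.11 0 0 0 0 1;0.07 -0.1 0 0 0 0 1;0 0 0 0 0 0 1"
}}

```text
clock: 13.92
position: [528.5, 147.8, 287.2]
orientation: [3.142, -0.001, 0.0]
contact_force: [-4.2, 0.2, 9.7]
finger_gap: 23.8
grasp_force: 30.0
```

>>> {"op": "arm_command", "data": {
  "series": "0.07 -0.1 0 0 0 0 1;0.07 -0.1 0 0 0 0 1;0 0 0 0 0 0 1"
}}

```text
clock: 14.17
position: [532.2, 152.7, 287.1]
orientation: [3.141, -0.001, 0.001]
contact_force: [-2.0, -0.2, 9.2]
finger_gap: 23.5
grasp_force: 30.0
```

>>> {"op": "arm_command", "data": {
  "series": "0.08 -0.09 0 0 0 0 1;0.09 -0.08 0 0 0 0 1;0 0 0 0 0 0 1"
}}

```text
clock: 14.42
position: [536.4, 157.0, 287.2]
orientation: [3.142, -0.001, 0.0]
contact_force: [-3.1, 0.0, 10.1]
finger_gap: 23.7
grasp_force: 30.0
```

>>> {"op": "arm_command", "data": {
  "series": "0.1 -0.09 0 0 0 0 1;0.1 -0.07 0 0 0 0 1;0 0 0 0 0 0 1"
}}

```text
clock: 14.67
position: [541.4, 161.1, 287.2]
orientation: [-3.141, 0.0, -0.0]
contact_force: [-3.3, 1.5, 10.0]
finger_gap: 23.3
grasp_force: 30.0
```

>>> {"op": "arm_command", "data": {
  "series": "0.1 -0.08 0 0 0 0 1;0.11 -0.07 0 0 0 0 1;0 0 0 0 0 0 1"
}}

```text
clock: 14.92
position: [546.7, 164.8, 287.2]
orientation: [-3.141, 0.0, -0.001]
contact_force: [-2.9, 1.6, 9.6]
finger_gap: 23.5
grasp_force: 30.0
```

>>> {"op": "arm_command", "data": {
  "series": "0.11 -0.06 0 0 0 0 1;0.11 -0.05 0 0 0 0 1;0 0 0 0 0 0 1"
}}

```text
clock: 15.17
position: [552.2, 167.6, 287.3]
orientation: [-3.141, 0.0, -0.001]
contact_force: [-2.7, 3.3, 10.2]
finger_gap: 23.6
grasp_force: 30.0
```

>>> {"op": "arm_command", "data": {
  "series": "0.12 -0.06 0 0 0 0 1;0.12 -0.05 0 0 0 0 1;0 0 0 0 0 0 1"
}}

```text
clock: 15.42
position: [558.3, 170.3, 287.3]
orientation: [-3.141, 0.001, -0.001]
contact_force: [-2.2, 1.2, 10.4]
finger_gap: 23.6
grasp_force: 30.0
```

>>> {"op": "arm_command", "data": {
  "series": "0.12 -0.04 0 0 0 0 1;0.12 -0.03 0 0 0 0 1;0 0 0 0 0 0 1"
}}

```text
clock: 15.67
position: [564.4, 172.0, 287.3]
orientation: [-3.141, 0.001, -0.001]
contact_force: [-2.1, 1.8, 8.9]
finger_gap: 23.7
grasp_force: 30.0
```

>>> {"op": "arm_command", "data": {
  "series": "0.13 -0.02 0 0 0 0 1;0.12 -0.02 0 0 0 0 1;0 0 0 0 0 0 1"
}}

```text
clock: 15.92
position: [570.6, 173.1, 287.3]
orientation: [-3.141, 0.0, -0.001]
contact_force: [-1.9, 1.3, 11.4]
finger_gap: 23.3
grasp_force: 30.0
```

>>> {"op": "arm_command", "data": {
  "series": "0.13 -0.01 0 0 0 0 1;0.12 0 0 0 0 0 1;0 0 0 0 0 0 1"
}}

```text
clock: 16.17
position: [576.3, 173.4, 287.3]
orientation: [-3.141, 0.0, 0.001]
contact_force: [-8.6, 3.0, 11.0]
finger_gap: 23.4
grasp_force: 30.0
```

Touch felt, at 8.6 N. I'll ease off in small steps and read the unloading line to locate the touch angle.

>>> {"op": "arm_command", "data": {
  "series": "-0.06 0 0 0 0 0 1;0 0 0 0 0 0 1;0 0 0 0 0 0 1"
}}

```text
clock: 16.42
position: [574.6, 173.3, 287.4]
orientation: [-3.141, 0.0, 0.0]
contact_force: [-5.5, 2.8, 9.3]
finger_gap: 23.2
grasp_force: 30.0
```

>>> {"op": "arm_command", "data": {
  "series": "-0.06 0 0 0 0 0 1;0 0 0 0 0 0 1;0 0 0 0 0 0 1"
}}

```text
clock: 16.67
position: [573.2, 173.3, 287.4]
orientation: [-3.141, 0.0, -0.0]
contact_force: [-4.6, 2.3, 9.1]
finger_gap: 23.6
grasp_force: 30.0
```

>>> {"op": "arm_command", "data": {
  "series": "-0.06 0 0 0 0 0 1;0 0 0 0 0 0 1;0 0 0 0 0 0 1"
}}

```text
clock: 16.92
position: [571.9, 173.2, 287.3]
orientation: [-3.141, 0.0, -0.001]
contact_force: [-2.9, 1.2, 9.4]
finger_gap: 23.6
grasp_force: 30.0
```

>>> {"op": "arm_command", "data": {
  "series": "-0.04 0.01 0 0 0 0 1;0 0 0 0 0 0 1;0 0 0 0 0 0 1"
}}

```text
clock: 17.17
position: [571.0, 173.0, 287.4]
orientation: [-3.141, 0.0, -0.001]
contact_force: [-2.2, 3.5, 9.1]
finger_gap: 23.6
grasp_force: 30.0
```

```bash
sed -i 's/60\*/60.6*/g' plan.py; X="571 173"; for i in 1 2 3; do python3 plan.py $X 578.5 113 10 10 | tee o; X=$(tail -1 o | tr -d '[]' | awk '{print $2,$3}'); done
```

```text
-0.41 0.08 0 0 0 0 1;-0.4 0.16 0 0 0 0 1;-0.35 0.23 0 0 0 0 1;-0.32 0.28 0 0 0 0 1;-0.26 0.33 0 0 0 0 1;-0.19 0.38 0 0 0 0 1;-0.13 0.4 0 0 0 0 1;-0.06 0.42 0 0 0 0 1;0.01 0.42 0 0 0 0 1;0.09 0.41 0 0 0 0 1
end [520.5   95.25] 197.1250163489018
0.16 0.39 0 0 0 0 1;0.22 0.36 0 0 0 0 1;0.29 0.31 0 0 0 0 1;0.33 0.26 0 0 0 0 1;0.37 0.2 0 0 0 0 1;0.41 0.13 0 0 0 0 1;0.41 0.06 0 0 0 0 1;0.43 -0.01 0 0 0 0 1;0.41 -0.09 0 0 0 0 1;0.39 -0.16 0 0 0 0 1
end [606.  59.] 297.0159172483421
0.36 -0.22 0 0 0 0 1;0.31 -0.29 0 0 0 0 1;0.26 -0.33 0 0 0 0 1;0.2 -0.37 0 0 0 0 1;0.13 -0.4 0 0 0 0 1;0.06 -0.42 0 0 0 0 1;-0.01 -0.42 0 0 0 0 1;-0.09 -0.42 0 0 0 0 1;-0.16 -0.39 0 0 0 0 1;-0.22 -0.36 0 0 0 0 1
end [627.  149.5] 36.98789058174848
```

>>> {"op": "arm_command", "data": {
  "series": "-0.41 0.08 0 0 0 0 1;-0.4 0.16 0 0 0 0 1;-0.35 0.23 0 0 0 0 1;-0.32 0.28 0 0 0 0 1;-0.26 0.33 0 0 0 0 1;-0.19 0.38 0 0 0 0 1;-0.13 0.4 0 0 0 0 1;-0.06 0.42 0 0 0 0 1;0.01 0.42 0 0 0 0 1;0.09 0.41 0 0 0 0 1"
}}

```text
clock: 18.0
position: [520.2, 94.8, 287.1]
orientation: [-3.141, 0.0, -0.001]
contact_force: [-0.9, 2.5, 6.0]
finger_gap: 23.5
grasp_force: 30.0
```

>>> {"op": "arm_command", "data": {
  "series": "0.16 0.39 0 0 0 0 1;0.22 0.36 0 0 0 0 1;0.29 0.31 0 0 0 0 1;0.33 0.26 0 0 0 0 1;0.37 0.2 0 0 0 0 1;0.41 0.13 0 0 0 0 1;0.41 0.06 0 0 0 0 1;0.43 -0.01 0 0 0 0 1;0.41 -0.09 0 0 0 0 1;0.39 -0.16 0 0 0 0 1"
}}

```text
clock: 18.83
position: [606.7, 58.9, 286.6]
orientation: [-3.142, 0.001, 0.001]
contact_force: [-3.2, 1.6, 5.2]
finger_gap: 23.5
grasp_force: 30.0
```

>>> {"op": "arm_command", "data": {
  "series": "0.36 -0.22 0 0 0 0 1;0.31 -0.29 0 0 0 0 1;0.26 -0.33 0 0 0 0 1;0.2 -0.37 0 0 0 0 1;0.13 -0.4 0 0 0 0 1;0.06 -0.42 0 0 0 0 1;-0.01 -0.42 0 0 0 0 1;-0.09 -0.42 0 0 0 0 1;-0.16 -0.39 0 0 0 0 1;-0.22 -0.36 0 0 0 0 1"
}}

```text
clock: 19.67
position: [627.5, 149.4, 286.7]
orientation: [3.14, -0.001, 0.001]
contact_force: [-2.6, -5.0, 7.2]
finger_gap: 23.8
grasp_force: 30.0
```

```bash
sed -i 's/C=np.array.*/C=np.array([578.5,113.0])/' st.py; python3 st.py; X="627 149.5"; for i in 1 2 3 4; do python3 plan.py $X 578.5 113 10 10 | tee o; X=$(tail -1 o | tr -d '[]' | awk '{print $2,$3}'); done
```

```text
19.6667 [627.52 149.44 286.73] ang36.63 r61.08 f [-2.56 -5.    7.16] fr-5.04 ft2.48 23.810388917810293 30.02231240272522
-0.29 -0.31 0 0 0 0 1;-0.33 -0.26 0 0 0 0 1;-0.37 -0.2 0 0 0 0 1;-0.4 -0.13 0 0 0 0 1;-0.42 -0.06 0 0 0 0 1;-0.42 0.01 0 0 0 0 1;-0.42 0.09 0 0 0 0 1;-0.39 0.16 0 0 0 0 1;-0.36 0.22 0 0 0 0 1;-0.31 0.29 0 0 0 0 1
end [534.25 154.25] 136.9642892894652
-0.26 0.33 0 0 0 0 1;-0.2 0.37 0 0 0 0 1;-0.13 0.41 0 0 0 0 1;-0.06 0.41 0 0 0 0 1;0.01 0.43 0 0 0 0 1;0.09 0.41 0 0 0 0 1;0.16 0.39 0 0 0 0 1;0.22 0.36 0 0 0 0 1;0.29 0.31 0 0 0 0 1;0.33 0.26 0 0 0 0 1
end [545.5   62.25] 237.0095538130211
0.37 0.2 0 0 0 0 1;0.4 0.13 0 0 0 0 1;0.42 0.06 0 0 0 0 1;0.42 -0.01 0 0 0 0 1;0.42 -0.09 0 0 0 0 1;0.39 -0.16 0 0 0 0 1;0.36 -0.22 0 0 0 0 1;0.31 -0.29 0 0 0 0 1;0.26 -0.33 0 0 0 0 1;0.2 -0.37 0 0 0 0 1
end [634.25  89.25] 336.9662128148854
0.13 -0.4 0 0 0 0 1;0.06 -0.42 0 0 0 0 1;-0.01 -0.42 0 0 0 0 1;-0.09 -0.42 0 0 0 0 1;-0.16 -0.39 0 0 0 0 1;-0.22 -0.36 0 0 0 0 1;-0.28 -0.31 0 0 0 0 1;-0.34 -0.26 0 0 0 0 1;-0.37 -0.2 0 0 0 0 1;-0.4 -0.13 0 0 0 0 1
end [592.25 172.  ] 76.92556049359148
```

>>> {"op": "arm_command", "data": {
  "series": "-0.31 -0.29 0 0 0 0 1;-0.33 -0.26 0 0 0 0 1;-0.37 -0.2 0 0 0 0 1;-0.4 -0.13 0 0 0 0 1;-0.42 -0.06 0 0 0 0 1;-0.42 0.01 0 0 0 0 1;-0.42 0.09 0 0 0 0 1;-0.39 0.16 0 0 0 0 1;-0.36 0.22 0 0 0 0 1;-0.31 0.29 0 0 0 0 1"
}}

```text
clock: 20.5
position: [533.7, 154.2, 287.3]
orientation: [-3.141, -0.001, -0.002]
contact_force: [0.0, 3.2, 8.9]
finger_gap: 23.7
grasp_force: 30.0
```

>>> {"op": "arm_command", "data": {
  "series": "-0.26 0.33 0 0 0 0 1;-0.2 0.37 0 0 0 0 1;-0.13 0.41 0 0 0 0 1;-0.06 0.41 0 0 0 0 1;0.01 0.43 0 0 0 0 1;0.09 0.41 0 0 0 0 1;0.16 0.39 0 0 0 0 1;0.22 0.36 0 0 0 0 1;0.29 0.31 0 0 0 0 1;0.33 0.26 0 0 0 0 1"
}}

```text
clock: 21.33
position: [545.7, 61.2, 286.8]
orientation: [-3.141, 0.001, -0.0]
contact_force: [-0.3, 4.7, 4.1]
finger_gap: 23.5
grasp_force: 30.1
```

>>> {"op": "arm_command", "data": {
  "series": "0.37 0.2 0 0 0 0 1;0.4 0.13 0 0 0 0 1;0.42 0.06 0 0 0 0 1;0.42 -0.01 0 0 0 0 1;0.42 -0.09 0 0 0 0 1;0.39 -0.16 0 0 0 0 1;0.36 -0.22 0 0 0 0 1;0.31 -0.29 0 0 0 0 1;0.26 -0.33 0 0 0 0 1;0.2 -0.37 0 0 0 0 1"
}}

```text
clock: 22.17
position: [634.6, 88.5, 286.4]
orientation: [3.14, -0.001, -0.002]
contact_force: [-4.2, -0.5, 6.3]
finger_gap: 23.2
grasp_force: 30.0
```

>>> {"op": "arm_command", "data": {
  "series": "0.13 -0.4 0 0 0 0 1;0.06 -0.42 0 0 0 0 1;-0.01 -0.42 0 0 0 0 1;-0.09 -0.42 0 0 0 0 1;-0.16 -0.39 0 0 0 0 1;-0.22 -0.36 0 0 0 0 1;-0.28 -0.31 0 0 0 0 1;-0.34 -0.26 0 0 0 0 1;-0.37 -0.2 0 0 0 0 1;0 0 0 0 0 0 1"
}}

```text
clock: 23.0
position: [601.7, 168.7, 287.4]
orientation: [3.141, 0.0, 0.002]
contact_force: [2.4, 0.9, 8.2]
finger_gap: 23.4
grasp_force: 30.0
```

```bash
python3 st.py
```

```text
23.0 [601.71 168.75 287.36] ang67.39 r60.39 f [2.36 0.87 8.24] fr1.71 ft1.84 23.439401204992002 30.006292462348938
```

>>> {"op": "arm_command", "data": {
  "series": "-0.32 -0.11 0 0 0 0 1;-0.32 -0.06 0 0 0 0 1;-0.33 -0.02 0 0 0 0 1;-0.28 0.02 0 0 0 0 1;-0.06 0.01 0 0 0 0 1;0 0 0 0 0 0 1;0 0 0 0 0 0 1"
}}

```text
clock: 23.58
position: [569.8, 172.7, 287.5]
orientation: [-3.141, 0.0, -0.003]
contact_force: [1.5, 5.7, 10.5]
finger_gap: 23.3
grasp_force: 30.0
```

```bash
python3 st.py
```

```text
23.5833 [569.8  172.69 287.46] ang98.29 r60.32 f [ 1.54  5.74 10.46] fr5.46 ft2.35 23.27741674551369 29.998056292533875
```

>>> {"op": "arm_command", "data": {
  "series": "-0.03 -0.03 0 0 0 0 1;0 0 0 0 0 0 1;0 0 0 0 0 0 1"
}}

```text
clock: 23.83
position: [569.3, 173.0, 287.2]
orientation: [3.141, -0.001, 0.002]
contact_force: [1.0, 2.1, 9.3]
finger_gap: 23.1
grasp_force: 30.0
```

```bash
python3 st.py
```

```text
23.8333 [569.26 173.02 287.25] ang98.75 r60.73 f [1.01 2.11 9.27] fr1.93 ft1.32 23.12400880276753 30.013764202594757
```

>>> {"op": "arm_command", "data": {
  "series": "0 0 0 0 0 0 -1;0 0 0 0 0 0 -1;0 0 0 0 0 0 -1;0 0 0 0 0 0 -1;0 0 0 0 0 0 -1;0 0 0 0 0 0 -1;0 0 0 0 0 0 -1;0 0 0 0 0 0 -1;0 0 -0.5 0 0 0 -1;0 0 -1 0 0 0 -1"
}}

```text
clock: 24.67
position: [567.5, 172.9, 322.6]
orientation: [3.141, -0.001, -0.006]
contact_force: [-0.2, 0.4, -0.1]
finger_gap: 85.3
grasp_force: 0.0
```

>>> {"op": "arm_command", "data": {
  "series": "0 0 -1 0 0 0 -1;0 0 -1 0 0 0 1;0 0 -1 0 0 0 1;0.61 0.99 0 0 0 0 1;0.61 0.99 0 0 0 0 1;0.61 0.99 0 0 0 0 1;0.61 0.99 0 0 0 0 1;0.61 0.99 0 0 0 0 1;0.61 0.99 0 0 0 0 1;0 0 0 0 0 0 1"
}}

```text
clock: 25.5
position: [661.2, 20.7, 398.9]
orientation: [3.141, -0.006, -0.001]
contact_force: [-0.6, 0.1, -1.3]
finger_gap: 37.7
grasp_force: 0.0
```

>>> {"op": "arm_command", "data": {
  "series": "0 0 0 0 0 0 1;0 0 0 0 0 0 1;0 0 0 0 0 0 1;0 0 0 0 0 0 1;0 0 1 0 0 0 1;0 0 1 0 0 0 1;0 0 0 0 0 0 1"
}}

```text
clock: 26.08
position: [658.6, 25.2, 344.7]
orientation: [-3.142, -0.001, 0.008]
contact_force: [0.9, 0.2, -2.0]
finger_gap: 0.4
grasp_force: 0.0
```

Run:
```python
from rig import *
import cv2,numpy as np
s=sense();print(s["clock"],s["position"],s["contact_force"],s["finger_gap"])
c=capture("wrist");cv2.imwrite("pics/w2.png",c["pixels"][:,:,::-1]);np.savez("w2.npz",**c)
I=[]
for n,o in (("scene",(262,100)),("side",(240,130))):
    c=capture(n);I.append(cv2.resize(c["pixels"][o[1]:o[1]+100,o[0]:o[0]+100,::-1],(400,400),interpolation=cv2.INTER_CUBIC))
w=cv2.imread("pics/w2.png")[0:400,:]
cv2.imwrite("pics/g2.png",cv2.resize(np.vstack([np.hstack(I),cv2.resize(w,(800,500))]),(530,600)))
```

```text
26.0833 [658.57774434  25.21903481 344.7363935 ] [ 0.86020539  0.15882915 -2.04825581] 0.3863968932071078
```

View pics/g2.png

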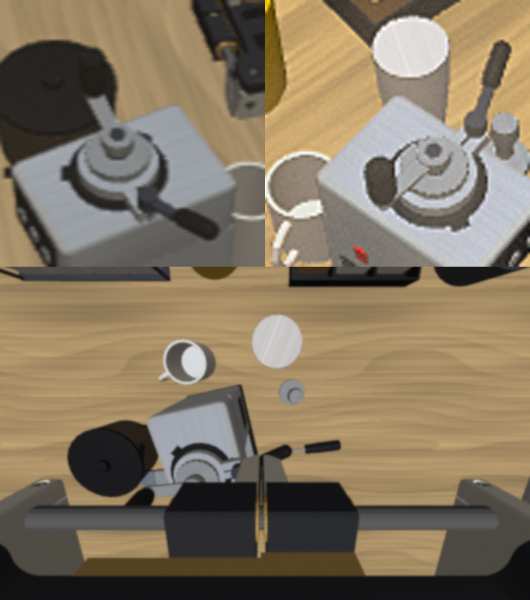

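The knob is released and standing still near its touch angle, and the carrier has risen. The shut fingers are behind the lever on its back side. Next I'll go down beside the lever.

>>> {"op": "arm_command", "data": {
  "series": "0 0 1 0 0 0 1;0 0 1 0 0 0 1;0 0 1 0 0 0 1;0 0 0.7 0 0 0 1;0 0 0 0 0 0 1;0 0 0 0 0 0 1"
}}

```text
clock: 26.73
position: [659.8, 24.6, 258.3]
orientation: [-3.142, 0.0, -0.001]
contact_force: [-0.0, -0.4, 0.8]
finger_gap: 0.5
grasp_force: 0.0
```

Run:
```python
from rig import *
import numpy as np
s=sense();p=s["position"];print(s["clock"],p,s["contact_force"])
P=np.array([590.7,56.3]);q=p[:2];out=[]
for i,a in enumerate(np.radians(np.linspace(-62,-112,11))):
    d=np.array([np.cos(a),np.sin(a)]);n=np.array([-d[1],d[0]])
    w=8.5+8*abs(n[0])+18*abs(n[1]);t=P+62*d+w*n
    v=np.round((t-q)/25*[1,-1],2);q=q+v*25*[1,-1];print(round(np.degrees(a)),v,q.round(1))
```

```text
26.7333 [659.77325584  24.62098164 258.30807143] [-0.02812222 -0.42503287  0.82030782]
-62 [-0.75  0.47] [641.   12.9]
-67 [-0.2   0.19] [636.    8.1]
-72 [-0.22  0.16] [630.5   4.1]
-77 [-0.24  0.15] [6.245e+02 4.000e-01]
-82 [-0.26  0.11] [618.   -2.4]
-87 [-0.27  0.09] [611.3  -4.6]
-92 [-0.22  0.07] [605.8  -6.4]
-97 [-0.17  0.05] [601.5  -7.6]
-102 [-0.16  0.04] [597.5  -8.6]
-107 [-0.18  0.02] [593.   -9.1]
-112 [-0.18  0.02] [588.5  -9.6]
```

>>> {"op": "arm_command", "data": {
  "series": "-0.38 0.24 0 0 0 0 1;-0.37 0.23 0 0 0 0 1;-0.2 0.19 0 0 0 0 1;-0.22 0.16 0 0 0 0 1;-0.24 0.15 0 0 0 0 1;-0.26 0.11 0 0 0 0 1;-0.27 0.09 0 0 0 0 1;-0.22 0.07 0 0 0 0 1;-0.17 0.05 0 0 0 0 1;0 0 0 0 0 0 1"
}}

```text
clock: 27.57
position: [600.7, -7.9, 257.0]
orientation: [3.142, -0.001, 0.001]
contact_force: [-0.2, -0.5, 0.8]
finger_gap: 0.2
grasp_force: 0.0
```

>>> {"op": "arm_command", "data": {
  "series": "-0.16 0.04 0 0 0 0 1;0 0 0 0 0 0 1"
}}

```text
clock: 27.73
position: [597.0, -8.7, 256.8]
orientation: [3.142, -0.0, 0.0]
contact_force: [-0.9, 0.7, 0.1]
finger_gap: 0.5
grasp_force: 0.0
```

>>> {"op": "arm_command", "data": {
  "series": "-0.16 0.02 0 0 0 0 1;0 0 0 0 0 0 1"
}}

```text
clock: 27.9
position: [593.0, -9.2, 256.7]
orientation: [-3.142, 0.0, 0.0]
contact_force: [-0.0, 0.6, 0.3]
finger_gap: 0.6
grasp_force: 0.0
```

The push force is near zero where I expected 2.5 N, so I'll look.

Run:
```python
from rig import *
import cv2,numpy as np
I=[]
for n,o in (("scene",(282,120)),("side",(270,120))):
    c=capture(n);np.savez(n+"3.npz",**c);I.append(cv2.resize(c["pixels"][o[1]:o[1]+100,o[0]:o[0]+100,::-1],(400,400),interpolation=cv2.INTER_CUBIC))
cv2.imwrite("pics/g3.png",np.hstack(I))
```

```text
(no output)
```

View pics/g3.png

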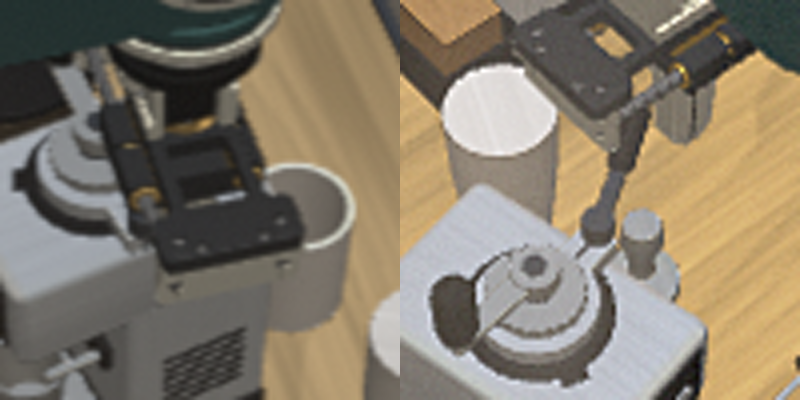

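Run:
```python
from h import *
for n,o in (("scene",(282,120)),("side",(270,120))):
    c=np.load(n+"3.npz")
    pr=lambda X:(lambda v:((v[:2]/v[2]-o)*4).round())(P(c)@np.r_[X,1])+([400,0] if n=="side" else [0,0])
    print(n,"tcp",pr([593,-9.2,257]),"tcp+100",pr([593,-9.2,357]),"piv",pr([590.7,56.3,265]))
    for a in (-60,-80,-100,-112):
        d=np.radians(a);print(a,pr([590.7+62*np.cos(d),56.3+62*np.sin(d),265.5]))
```

```text
scene tcp [173. 294.] tcp+100 [176. 176.] piv [138. 200.]
-60 [216. 258.]
-80 [185. 276.]
-100 [148. 284.]
-112 [125. 283.]
side tcp [681. 156.] tcp+100 [686.  45.] piv [599. 208.]
-60 [634. 128.]
-80 [666. 142.]
-100 [690. 164.]
-112 [700. 181.]
```

The finger tip in the side picture, at about (685,140), looks higher than projected, and the lever at (628,130) hasn't moved. The shut tips evidently passed over the bar. I'll go back behind it and push 15 mm lower.

>>> {"op": "arm_command", "data": {
  "series": "0 0 -0.8 0 0 0 1;0 0 -0.8 0 0 0 1;0 0 -0.8 0 0 0 1;0.9 -0.45 0 0 0 0 1;0.9 -0.45 0 0 0 0 1;0.87 -0.45 0 0 0 0 1;0 0 1 0 0 0 1;0 0 1 0 0 0 1;0 0 1 0 0 0 1;0 0 0 0 0 0 1"
}}

```text
clock: 28.83
position: [658.9, 24.6, 236.1]
orientation: [-3.142, 0.0, 0.011]
contact_force: [0.0, -0.2, -0.7]
finger_gap: 0.6
grasp_force: 0.0
```

>>> {"op": "arm_command", "data": {
  "series": "-0.38 0.24 0 0 0 0 1;-0.37 0.23 0 0 0 0 1;-0.2 0.19 0 0 0 0 1;-0.22 0.16 0 0 0 0 1;0 0 0 0 0 0 1"
}}

```text
clock: 29.25
position: [630.3, 3.1, 243.9]
orientation: [3.141, -0.002, 0.005]
contact_force: [0.3, 1.5, 2.7]
finger_gap: 0.5
grasp_force: 1.1
```

>>> {"op": "arm_command", "data": {
  "series": "-0.24 0.15 0 0 0 0 1;-0.26 0.11 0 0 0 0 1;-0.27 0.09 0 0 0 0 1;0 0 0 0 0 0 1"
}}

```text
clock: 29.58
position: [610.8, -5.3, 242.4]
orientation: [3.141, -0.001, 0.001]
contact_force: [0.4, 0.5, 0.7]
finger_gap: 0.5
grasp_force: 0.3
```

Run:
```python
from rig import *
from h import *
s=sense();print(s["clock"],s["position"],s["contact_force"])
c=capture("side");np.savez("side4.npz",**c)
a=np.load("side3.npz")["pixels"];g=cv2.cvtColor(c["pixels"],cv2.COLOR_RGB2GRAY)
# lever black end vs. location: dark pixels near predicted grip spots
for an in (-50,-60,-70,-80,-90,-100,-112):
    d=np.radians(an);o=[]
    for r in (35,45,55,62,70):
        v=P(c)@[590.7+r*np.cos(d),56.3+r*np.sin(d),265.5,1];u=(v[:2]/v[2]).round().astype(int);o.append(int(g[u[1],u[0]]))
    print(an,o)
```

```text
29.5833 [610.82252287  -5.27948129 242.36585349] [0.40995061 0.50333316 0.68419776]
-50 [175, 178, 170, 177, 171]
-60 [180, 179, 186, 113, 112]
-70 [179, 179, 190, 113, 120]
-80 [89, 66, 69, 63, 80]
-90 [63, 68, 60, 56, 50]
-100 [53, 49, 181, 172, 171]
-112 [175, 170, 180, 183, 180]
```

The lever is moving now, at about −87°. I'll continue in small pushes to the stop.

>>> {"op": "arm_command", "data": {
  "series": "-0.22 0.07 0 0 0 0 1;-0.17 0.05 0 0 0 0 1;-0.16 0.04 0 0 0 0 1;0 0 0 0 0 0 1"
}}

```text
clock: 29.97
position: [597.2, -9.0, 241.7]
orientation: [3.141, -0.001, -0.0]
contact_force: [-0.1, 0.4, 0.1]
finger_gap: 0.4
grasp_force: 0.4
```

>>> {"op": "arm_command", "data": {
  "series": "-0.18 0.02 0 0 0 0 1;0 0 0 0 0 0 1"
}}

```text
clock: 30.13
position: [592.8, -9.4, 241.8]
orientation: [3.141, -0.001, -0.0]
contact_force: [1.1, -0.1, 0.8]
finger_gap: 0.5
grasp_force: 0.5
```

>>> {"op": "arm_command", "data": {
  "series": "-0.16 0.02 0 0 0 0 1;0 0 0 0 0 0 1"
}}

```text
clock: 30.3
position: [588.9, -9.8, 241.8]
orientation: [3.141, -0.001, -0.0]
contact_force: [0.5, -0.1, 0.7]
finger_gap: 0.5
grasp_force: 0.6
```

```bash
cat > lev.py <<'E'
from rig import *
from h import *
s=sense();print(s["clock"],s["position"],s["contact_force"])
c=capture("side");g=cv2.cvtColor(c["pixels"],cv2.COLOR_RGB2GRAY)
for an in range(-84,-125,-4):
    d=np.radians(an);o=[]
    for r in (25,35,45,55,62,70,78):
        v=P(c)@[590.7+r*np.cos(d),56.3+r*np.sin(d),265.5,1];u=(v[:2]/v[2]).round().astype(int);o.append(int(g[u[1],u[0]]))
    print(an,o)
E
python3 lev.py
```

```text
30.3 [588.86163011  -9.84445867 241.79712787] [ 0.52875478 -0.06472812  0.67416852]
-84 [160, 165, 168, 178, 110, 115, 120]
-88 [166, 164, 164, 172, 116, 118, 72]
-92 [174, 164, 175, 185, 117, 121, 116]
-96 [174, 182, 179, 185, 120, 84, 171]
-100 [175, 76, 75, 52, 49, 43, 184]
-104 [175, 74, 58, 57, 58, 63, 37]
-108 [125, 55, 73, 62, 57, 48, 30]
-112 [125, 61, 59, 58, 48, 38, 146]
-116 [89, 56, 55, 47, 121, 182, 172]
-120 [89, 53, 50, 119, 191, 173, 179]
-124 [93, 80, 120, 188, 170, 176, 177]
```

>>> {"op": "arm_command", "data": {
  "series": "-0.14 -0.02 0 0 0 0 1;0 0 0 0 0 0 1"
}}

```text
clock: 30.52
position: [585.5, -9.2, 241.8]
orientation: [3.142, -0.001, -0.0]
contact_force: [2.0, 1.0, 0.1]
finger_gap: 0.5
grasp_force: 0.7
```

>>> {"op": "arm_command", "data": {
  "series": "-0.12 -0.03 0 0 0 0 1;0 0 0 0 0 0 1"
}}

```text
clock: 30.68
position: [583.2, -8.6, 242.0]
orientation: [3.141, -0.001, 0.003]
contact_force: [7.1, -1.0, 0.3]
finger_gap: 0.5
grasp_force: 3.6
```

>>> {"op": "arm_command", "data": {
  "series": "-0.08 -0.02 0 0 0 0 1;0 0 0 0 0 0 1"
}}

```text
clock: 30.85
position: [582.2, -8.3, 242.5]
orientation: [3.141, -0.001, 0.007]
contact_force: [14.4, -2.5, 1.6]
finger_gap: 0.5
grasp_force: 7.2
```

```bash
python3 lev.py
```

```text
30.85 [582.20207474  -8.32855001 242.49780265] [14.41067212 -2.49660487  1.62920567]
-84 [160, 169, 169, 148, 115, 115, 118]
-88 [165, 164, 165, 146, 111, 118, 124]
-92 [171, 164, 175, 156, 114, 116, 92]
-96 [173, 174, 178, 157, 119, 119, 117]
-100 [171, 176, 174, 153, 120, 77, 116]
-104 [171, 109, 75, 118, 119, 78, 139]
-108 [176, 61, 58, 59, 58, 66, 33]
-112 [176, 62, 71, 65, 58, 59, 31]
-116 [126, 61, 67, 54, 44, 31, 133]
-120 [126, 63, 49, 49, 41, 188, 182]
-124 [93, 51, 47, 111, 182, 183, 179]
```

The force rose to 14 N with the lever at −112°, so it is at its stop. I'll back away and lift clear.

>>> {"op": "arm_command", "data": {
  "series": "0.5 0 0 0 0 0 1;1 0 0 0 0 0 1;0 0 -1 0 0 0 1;0 0 -1 0 0 0 1;0 0 -1 0 0 0 1;0 0 -1 0 0 0 1;0 0 -1 0 0 0 1;0.5 0.5 -1 0 0 0 1;0.5 0.5 0 0 0 0 1;0 0 0 0 0 0 1"
}}

```text
clock: 31.73
position: [644.5, -34.5, 392.3]
orientation: [3.141, -0.002, 0.001]
contact_force: [-0.7, 0.5, -1.9]
finger_gap: 0.8
grasp_force: 0.0
```

```bash
python3 lev.py
python3 - <<'E'
from rig import *
import cv2,numpy as np
I=[]
for n,o in (("scene",(262,100)),("side",(240,130))):
    c=capture(n);I.append(cv2.resize(c["pixels"][o[1]:o[1]+100,o[0]:o[0]+100,::-1],(400,400),interpolation=cv2.INTER_CUBIC))
cv2.imwrite("pics/g5.png",np.hstack(I))
E
```

```text
31.7333 [644.4539564  -34.51369951 392.28020685] [-0.72160361  0.47785859 -1.85075863]
-84 [159, 164, 166, 170, 170, 168, 169]
-88 [163, 164, 159, 160, 160, 168, 162]
-92 [172, 164, 172, 174, 171, 180, 174]
-96 [170, 175, 175, 176, 172, 173, 168]
-100 [172, 172, 174, 174, 172, 175, 171]
-104 [172, 110, 80, 114, 108, 105, 135]
-108 [173, 64, 63, 61, 64, 68, 43]
-112 [173, 64, 72, 70, 64, 58, 29]
-116 [124, 66, 67, 51, 43, 38, 136]
-120 [124, 65, 60, 44, 46, 184, 178]
-124 [89, 52, 56, 107, 179, 177, 176]
```

View pics/g5.png

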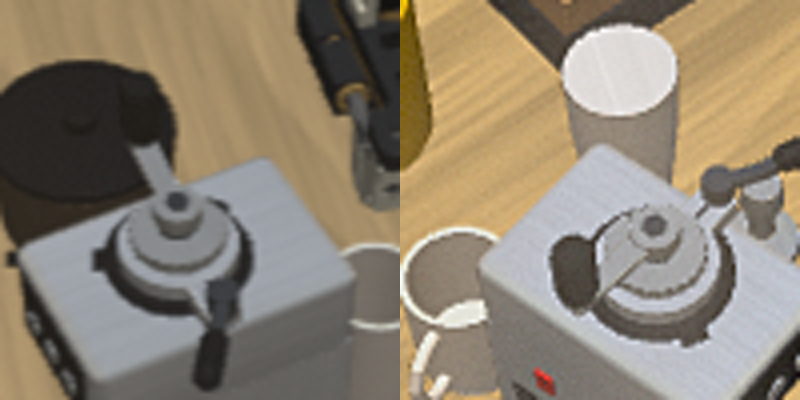

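The lever is closed against its stop, at (212,350) on the left. The knob is still where it was left, at (142,108) on the left and (575,272) on the right, and the gripper is clear of everything.

```bash
python3 -c "
from rig import *
print(sign_off())"
```

```text
the job is handed in; nothing more can be done
None
```

The job is handed in: I wound the crank to burr touch (peak reading about 9 N), backed it off two turns to within roughly half a degree by my estimate, then pushed the lever to its stop; the last pictures show crank and lever holding, but I did not check every other item on the counter.

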